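Wedge the rocking parts case

TASK

The flat blue parts case rocks, because the black rubber mat is missing under one of its feet: without gripping or lifting anything, push the orange wedge along the bench, thin end first, under the middle of that hanging foot until it is snug, with the case still level and not shoved out of its place. Then press down firmly (about 8 N) on top of the case above that foot for a second to feel that it no longer rocks; if it gives, push the wedge further and press again. Leave the wedge there and everything else on the bench (steel block, screwdriver, oil bottle) undisturbed.

Things in the scene. Friction and masses are not known exactly. Their poses are not given: they have to be found in the camera images.
- case: loose flat blue steel case of small parts, about 2.3 kg, 170 (x) by 190 (y) mm, flat top 45 mm above its origin. Origin: its middle, level with the undersides of its four black feet (domes 20 mm across, 10 mm high, centred at x = +-70, y = +-80 mm); z up. Steel latches on its +x face; a thin steel carrying bar along y at x = -55 mm stands 19 mm above the top
- mat: fixed black rubber mat, 230 (x) by 250 (y) mm, under the case; origin under its centre and axes as the case's. Its corner x > 38, y < -5 mm is missing, so the case's foot at x = +70, y = -80 hangs over the bare bench. The mat's top is 13 mm above its origin, and the origin lies 0 to 5 mm below the bench top: the foot's gap to the bench differs from start to start, 8 to 13 mm
- foot (a point): on the case, lowest point of the hanging foot's dome: the wedge meets the foot here. Axes as the case's
- test_spot (a point): on the case's flat top, nearly above the hanging foot (17 mm from both edges): the place to press. Pressed here with 2 to 5 N, the unwedged case tips until the foot meets the bench; let go, it rocks back. Properly wedged it gives 1 mm or less
- wedge: loose orange plastic wedge, 120 g, 120 mm long (its x), 36 mm wide (its y), flat on the bench; origin: centre of its underside, z up. +x points to the thin end, which starts 25 to 70 mm short of the hanging foot, pointing roughly along the case's +y, up to 8 mm off to the side. The top slopes from 3 mm high at x = +60 to 19 mm at x = -30; then a flat heel 19 mm high to x = -60
- wedge_tip (a point): middle of the wedge's thin end, at bench level. The free wedge slides with 1 to 2 N; once its slope bears on the foot the push climbs past 5 N within a few mm; much harder (8 to 12 N) and the whole case slides along. Snug: the thin end is 28 to 57 mm past the foot's lowest point, by the gap (5.6 mm of push per mm of height)
- wedge_heel (a point): middle of the upright end face of the wedge's thick end, 9.5 mm above the bench: push here
- wedge_slope (a point): middle of the wedge's sloping top; z axis square to the slope (up), x axis down the slope to the thin end
- block_mid (a point): bystander: loose steel block 60 by 35 by 30 mm, its centre; on the bench to the -x side of the wedge
- screwdriver: bystander: loose screwdriver with red handle lying on the bench on the +x side of the wedge
- oil_mid (a point): bystander: white oil bottle with red cap, 44 mm diameter, 100 mm tall, its centre; on the case's +y side
There are look-alikes about, which are no part of the job. Of the things shaped like the wedge, the orange one is meant.

How it is judged:
By the outcome, as a careful person would: the job done as asked, in the order asked, and still so for the second after the job is handed in, with the robot touching nothing.
It also fails if it takes over 45 s, if anything falls off the work surface, if the arm or the gripper's body presses on something with over 40 N, if the wrist force passes 120 N, or if a joint passes its speed limit or range.

ROBOT

A 6-joint arm with a two-finger parallel gripper is mounted at the origin on the work surface. World frame = base frame: x ahead of the robot, y to its left, z up, the work surface at z = 0. Lengths are in m, angles in rad, forces in N, time in s.
With the tool pointing down it reaches from about 0.35 to 0.975 m from the base axis. Payload 4.9 kg.
Tool frame: the origin (TCP) lies midway between the tips of the shut fingers; the grasp point (between the pads) lies ctrl.tcp_to_grasp behind it (ctrl.tcp_to_grasp is the distance from the TCP to the grasp point, in m); z points along the fingers, y is the direction in which the jaws open and shut (so a half turn about z gives the same grasp; the last joint's range is limited). The gripper opens to 85 mm and grips with 20 to 120 N. Pads are 22 mm wide; open, the fingers measure 114 mm over their backs; the gripper's body (76 mm by 85 mm) begins 54 mm behind the grasp point. The pads swing forward as they close: fully open they stand 13 mm farther back than shut.
Start: joints at [1.217, 0.053, 1.613, -0, 1.476, -0.119], TCP at [0.145, 0.608, 0.231] pointing down, gripper open.
Joint ranges: [-3.01, 3.01], [-1.01, 2.22], [0.06, 2.58], [-1.02, 4.17], [0.09, 2.62], [-3.14, 3.14]. Speed limits (rad/s): [2.57, 2.57, 3.14, 3.14, 3.14, 3.14].

INTERFACE

Orientations are given as a rotation vector (axis times angle).
In Python, from station import ctrl, get_image, calibration, finish_job, models gives the robot as it stands.
- The arm moves only by the shell command python3 -m creep 'ROWS' [FORCE]. ROWS is JSON, a list of rows, each a list of 7 numbers: the opening, from 0 (shut) to 1 (fully open), then the shift along the tool's x, y, z in m, then the turn, a rotation vector about the tool's x, y, z in degrees. A call has 1 to 20 rows; each row shifts and turns the commanded pose from where the row before left it, along the tool's axes as they then stand; what a row does not reach is not made up. A row lasts 1/10 s, in which the tool goes at most 50 mm and 8.59 degrees, less where a joint would pass 70% of its speed; a pose out of reach is approached as far as the arm can. A call with a gripper value outside its range is refused whole. The fingers move at their own pace and stop on an object; FORCE is the grip in N (left out, the last holds). Time passes only in rows, so rows that do not move let the fingers close. It gives the time, the measured TCP pose, the force and the opening at its end, in the units of the state.
- ctrl.get_obs(): the state, without advancing time (a new reading comes with each control period).
- get_image(name): name is "side" or "top"; returns the picture (384x512x3 uint8, red, green, blue); there is no depth.
- calibration(name): a dict with "mtx" (3x3 intrinsics, pixels), "R" (3x3) and "t" (3): a world point X has camera coordinates R X + t. Camera axes: x right, y down, z forward; pixel columns grow to the right and rows downward; lengths in m; the calibration is good to about 2 mm. A picture is of the moment at which its call begins. calibration takes no time and is no camera call.
- finish_job(): hands the job in, once; it reports no verdict.
Trained networks look in the newest picture that a camera, given by its name, has taken for a name from the list of things; names that differ only in an ending like _2 or _b are one class to them, and where a whole thing is asked for, a point or a joint stands for the part that bears it (a point fixed in the world has none). Each returns a list of dicts, best first, with "conf" (0 to 1); they miss things now and then, are a little off and sometimes report something else, mostly with a low value. They report only what shows in the picture. A call takes as long as a camera call. They do not tell look-alikes from the thing itself.
- models.search_frame(camera, name): "extent" ([left, top, right, bottom] in pixels, round what is visible of it).
The state is a dict: "t": time; "q": joint angles; "dq": joint speeds; "effort": joint torques, N m; "tool_pos": TCP position; "tool_rot": TCP orientation; "contact_force": force on the tool from outside, world axes, zero at the start; "wrist_torque": the same for the moment, N m; "opening": finger opening in m.
Only numpy, scipy, OpenCV 4.12 (cv2) and the standard library are available. Lean on these libraries where they do the work, as an engineer would, in place of code of your own. Each camera call takes 0.05 s, during which the arm holds its last target. There are 200 camera calls.

## Working session

There is one attempt and no reset: what is moved stays moved. The work goes in short steps, Python scripts to look and compute and a shell command to move; the robot and the scene stay as the last step left them, time stands still between calls to the robot, and variables do not carry over. Pictures are saved under pics/ and viewed, about 8 in all and at most 12, crops included, and the job is handed in when it is done.

```bash
mkdir -p pics; cat > h.py <<'E'
import numpy as np, cv2
from station import ctrl,get_image,calibration,finish_job,models
def save(n,img,crop=None,s=1):
    if crop: l,t,r,b=crop; img=img[t:b,l:r]
    img=cv2.resize(img,None,fx=s,fy=s,interpolation=cv2.INTER_CUBIC)
    cv2.imwrite('pics/'+n,img[:,:,::-1])
def onz(cam,uv,z):
    c=calibration(cam);K,R,t=[np.array(c[k]) for k in('mtx','R','t')]
    d=R.T@np.linalg.inv(K)@np.array([uv[0],uv[1],1.]);o=-R.T@t
    return o+d*(z-o[2])/d[2]
def proj(cam,X):
    c=calibration(cam);K,R,t=[np.array(c[k]) for k in('mtx','R','t')]
    p=K@(R@np.array(X,float)+t);return p[:2]/p[2]
E
python3 - <<'E'
from h import *
for c in('top','side'):
    im=get_image(c);np.save(c+'0.npy',im);save(c+'0.png',im,s=1.5)
    k=calibration(c);print(c,(-np.array(k['R']).T@np.array(k['t'])).round(3))
    for n in('wedge','case','mat','foot','test_spot','wedge_tip','wedge_heel','block_mid','screwdriver','oil_mid'):
        print(n,[(np.round(d['extent']).tolist(),round(d['conf'],2)) for d in models.search_frame(c,n)[:3]])
print(ctrl.get_obs())
E
```

```text
top [0.384 0.024 1.085]
wedge [([353.0, 152.0, 389.0, 189.0], 0.82), ([274.0, 202.0, 321.0, 222.0], 0.64), ([356.0, 215.0, 374.0, 255.0], 0.62)]
case [([188.0, 200.0, 266.0, 274.0], 0.8)]
mat [([179.0, 198.0, 277.0, 285.0], 0.91)]
foot []
test_spot [([184.0, 201.0, 267.0, 277.0], 0.9)]
wedge_tip [([348.0, 150.0, 389.0, 190.0], 0.91), ([299.0, 108.0, 326.0, 150.0], 0.64), ([274.0, 201.0, 320.0, 221.0], 0.62)]
wedge_heel [([359.0, 212.0, 374.0, 258.0], 0.97), ([301.0, 109.0, 327.0, 150.0], 0.95), ([277.0, 203.0, 320.0, 220.0], 0.81)]
block_mid [([303.0, 232.0, 319.0, 260.0], 0.53)]
screwdriver [([266.0, 162.0, 312.0, 174.0], 0.65)]
oil_mid [([150.0, 250.0, 174.0, 267.0], 0.78)]
side [ 0.49  -0.671  0.956]
wedge [([307.0, 293.0, 369.0, 333.0], 0.89), ([223.0, 316.0, 283.0, 344.0], 0.73)]
case [([151.0, 147.0, 242.0, 228.0], 0.67), ([234.0, 229.0, 272.0, 272.0], 0.53)]
mat [([141.0, 149.0, 244.0, 248.0], 0.62)]
foot [([153.0, 147.0, 242.0, 231.0], 0.76)]
test_spot [([152.0, 143.0, 242.0, 231.0], 0.79)]
wedge_tip [([219.0, 314.0, 281.0, 344.0], 0.91), ([307.0, 295.0, 368.0, 333.0], 0.9), 
[... 258 characters left out ...]
.7)]
oil_mid [([155.0, 123.0, 171.0, 158.0], 0.71)]
{'t': 1.1, 'q': array([ 1.21697769e+00,  5.27038334e-02,  1.61285539e+00,  2.32245955e-05,
        1.47598122e+00, -1.19026197e-01]), 'dq': array([-0.00082552, -0.00148265,  0.00018847,  0.00056087, -0.001918  ,
        0.00101962]), 'effort': array([ 5.62675305e-04, -3.93684769e+01, -3.70467174e+01, -1.11746410e-04,
        4.39577507e-04, -4.13066232e-06]), 'tool_pos': array([0.1454121 , 0.60785544, 0.23132788]), 'tool_rot': array([-3.67966758e-01, -3.11995841e+00, -8.82440890e-05]), 'contact_force': array([-0.16339986, -0.25199968, -0.86350817]), 'wrist_torque': array([0.04475898, 0.04150432, 0.023741  ]), 'opening': 0.08534935075653362}
```

View pics/top0.png

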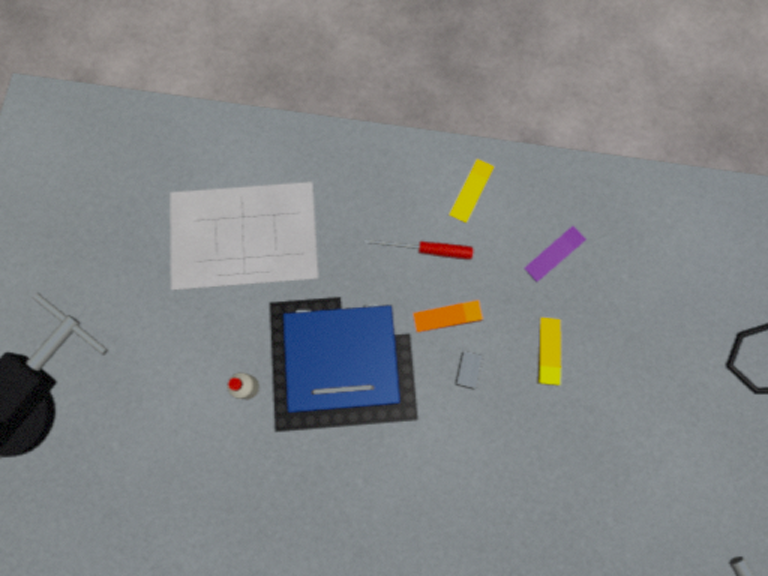

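View pics/side0.png

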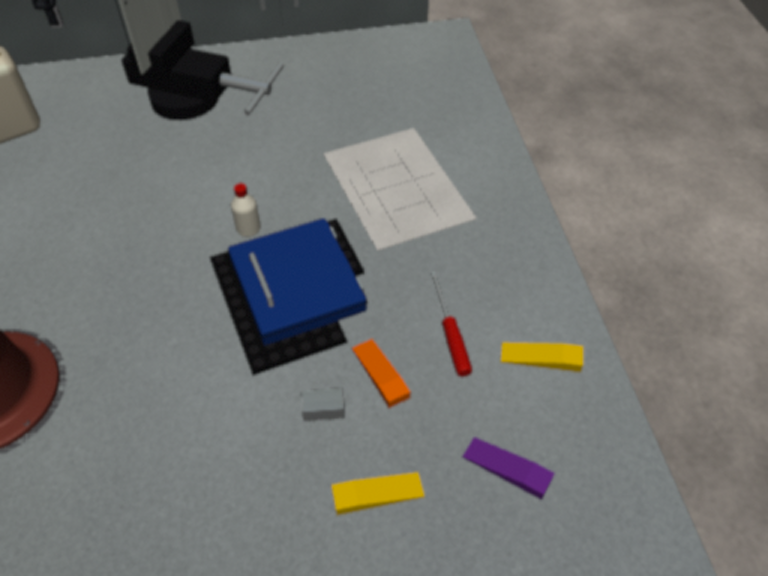

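Look-alikes (top picture, 1.5x pixels): yellow wedges at (472,190) and (550,350), purple at (555,254). The only orange wedge is at (448,316), with its thin end at (415,322) facing the missing mat corner. I'll fit its pose and the case's by silhouette in both views.

```bash
cat >> h.py <<'E'
from scipy.optimize import minimize
def alpha(im,kind):
    f=im.astype(float);r,g,b=f[...,0],f[...,1],f[...,2]
    hsv=cv2.cvtColor(im,cv2.COLOR_RGB2HSV).astype(int);H,S=hsv[...,0],hsv[...,1]
    m=((H>4)&(H<19)&(S>130)&(r>90)) if kind=='wedge' else ((H>105)&(H<125)&(S>130))
    m=m.astype(np.uint8);n,l,st,_=cv2.connectedComponentsWithStats(m)
    k=1+np.argmax(st[1:,4]);return (l==k).astype(float)
W=np.array([[x,y,z] for y in(-.018,.018) for x,z in((.06,0),(.06,.003),(-.03,.019),(-.06,.019),(-.06,0))])
C=np.array([[x,y,z] for x in(-.085,.085) for y in(-.095,.095) for z in(.012,.045)])
def place(P,x,y,yaw,z=0):
    c,s=np.cos(yaw),np.sin(yaw);return P@np.array([[c,s,0],[-s,c,0],[0,0,1]])+[x,y,z]
def fit(kind,ims,p0,z):
    A={c:alpha(i,kind) for c,i in ims.items()};P=W if kind=='wedge' else C
    S=8
    def cost(p):
        e=0
        for c,a in A.items():
            uv=np.array([proj(c,X) for X in place(P,p[0],p[1],p[2],z if kind=='wedge' or len(p)<4 else p[3])])
            ys,xs=np.nonzero(a);x0,y0,x1,y1=xs.min()-8,ys.min()-8,xs.max()+9,ys.max()+9
            h=cv2.convexHull((((uv+.5-[x0,y0])*S-.5)*16).round().astype(np.int32))
            m=np.zeros(((y1-y0)*S,(x1-x0)*S),np.uint8);cv2.fillConvexPoly(m,h,1,shift=4)
            m=cv2.resize(m.astype(np.float32),(x1-x0,y1-y0),interpolation=cv2.INTER_AREA)
            e+=np.abs(m-a[y0:y1,x0:x1]).sum()
        return e
    best=None
    for dy in(-.1,0,.1):
        q=np.array(p0,float);q[2]+=dy
        sx=np.vstack([q]+[q+d for d in np.diag([.01,.01,.1,.005][:len(q)])])
        r=minimize(cost,q,method='Nelder-Mead',options=dict(initial_simplex=sx,xatol=1e-5,fatol=.02,maxiter=400))
        if best is None or r.fun<best.fun:best=r
    return best.x,best.fun
E
python3 - <<'E'
from h import *
T,Sd=np.load('top0.npy'),np.load('side0.npy')
tip=onz('top',(415/1.5,322/1.5),.0);heel=onz('top',(482/1.5,311/1.5),.01);print(tip,heel)
d=tip-heel;m=(tip+heel)/2
for ims in({'top':T,'side':Sd},{'top':T},{'side':Sd}):
    w,f=fit('wedge',ims,[m[0],m[1],np.arctan2(d[1],d[0])],0);print('wedge',w.round(4),f)
cc=onz('top',(341/1.5,359/1.5),.055)
for ims in({'top':T,'side':Sd},{'top':T},{'side':Sd}):
    c,f=fit('case',ims,[cc[0],cc[1],w[2]-np.pi/2],.011);print('case',c.round(4),f)
    if len(ims)==2:
        cb=c;print(fit('case',ims,[*c,.011],0))
for n,X in dict(bar=[-.055,0,.06],foot=[.07,-.08,0]).items():
    P=place(np.array([X]),*cb,.011)[0];print(n,P,proj('top',P)*1.5)
for n,u in dict(block=(311,246),sd=(298,167),sdtip=(245,161)).items():print(n,onz('top',u,.015))
E
```

```text
[ 0.56660707 -0.01456468  0.        ] [ 0.60263955 -0.13160141  0.01      ]Traceback (most recent call last):
  File "<stdin>", line 6, in <module>
  File "h.py", line 42, in fit
    r=minimize(cost,q,method='Nelder-Mead',options=dict(initial_simplex=sx,xatol=1e-5,fatol=.02,maxiter=400))
    res = _minimize_neldermead(fun, x0, args, callback, bounds=bounds,
                               **options)
    fxe = func(xe)
    fx = function(np.copy(x), *(wrapper_args + args))
  File "h.py", line 31, in cost
    uv=np.array([proj(c,X) for X in place(P,p[0],p[1],p[2],z if kind=='wedge' or len(p)<4 else p[3])])
                 ~~~~^^^^^
  File "h.py", line 12, in proj
    c=calibration(cam);K,R,t=[np.array(c[k]) for k in('mtx','R','t')]
ValueError: time passes only in moves, steps and waits
```

```bash
sed -i '2a import functools\ncalibration=functools.lru_cache(calibration)' h.py
cat > m.py <<'E'
from h import *
T,Sd=np.load('top0.npy'),np.load('side0.npy')
tip=onz('top',(415/1.5,322/1.5),.0);heel=onz('top',(482/1.5,311/1.5),.01)
d=tip-heel;m=(tip+heel)/2
for ims in({'top':T,'side':Sd},{'top':T},{'side':Sd}):
    w,f=fit('wedge',ims,[m[0],m[1],np.arctan2(d[1],d[0])],0);print('wedge',w.round(4),f)
cc=onz('top',(341/1.5,359/1.5),.055)
for ims in({'top':T,'side':Sd},{'top':T},{'side':Sd}):
    c,f=fit('case',ims,[cc[0],cc[1],w[2]-np.pi/2],.011);print('case',c.round(4),f)
    if len(ims)==2:
        cb=c;print(fit('case',ims,[*c,.011],0))
for n,X in dict(bar=[-.055,0,.06],foot=[.07,-.08,0]).items():
    P=place(np.array([X]),*cb,.011)[0];print(n,P,proj('top',P)*1.5)
for n,u in dict(block=(311,246),sd=(298,167),sdtip=(245,161)).items():print(n,onz('top',u,.015))
E
python3 m.py
```

```text
wedge [ 0.5839 -0.0672  1.8909] 224.046875
wedge [ 0.5857 -0.0709  1.8865] 152.234375
wedge [ 0.5833 -0.0666  1.8975] 51.359375
case [0.4775 0.1058 0.2249] 707.28125
(array([0.47781678, 0.10621693, 0.22522088, 0.00904562]), np.float64(694.6875))
case [0.4789 0.106  0.2273] 288.09375
case [0.4766 0.1059 0.2204] 388.71875
bar [0.42386729 0.09351414 0.071     ] [341.46034519 389.89675726]
foot [0.56356085 0.04340718 0.011     ] [383.28324137 318.03841799]
block [ 0.49416796 -0.11529225  0.015     ]
sd [ 0.70472048 -0.05450368  0.015     ]
sdtip [0.70027987 0.09292423 0.015     ]
```

```bash
python3 - <<'E'
from h import *
out=[]
for cam,cr in(('top',(170,190,340,290)),('side',(140,130,310,290))):
    im=np.load(cam+'0.npy').copy();s=4
    big=cv2.resize(im[cr[1]:cr[3],cr[0]:cr[2]],None,fx=s,fy=s,interpolation=cv2.INTER_CUBIC)
    for P,p,z,col in((W,(.5835,-.0667,1.895),0,(0,255,0)),(C,(.4778,.106,.2252),.009,(255,255,0))):
        uv=np.array([proj(cam,X) for X in place(P,*p,z)])
        h=cv2.convexHull(((uv+.5-[cr[0],cr[1]])*s).round().astype(np.int32));cv2.polylines(big,[h],True,col,1)
    if cam=='top': print(im[205:222:3,275:322:4].reshape(-1,12,3)[3].tolist())
    for k in('wedge','case'):
        cn,_=cv2.findContours(cv2.resize(alpha(im,k)[cr[1]:cr[3],cr[0]:cr[2]].astype(np.uint8),None,fx=s,fy=s,interpolation=0),0,2);cv2.drawContours(big,cn,-1,(255,255,255),1)
    out.append(big)
out=np.hstack([cv2.copyMakeBorder(o,0,640-o.shape[0],0,0,0) for o in out])
cv2.imwrite('pics/ov.png',cv2.resize(out[:,:,::-1],(800,int(out.shape[0]*800/out.shape[1])),interpolation=cv2.INTER_AREA))
E
```

```text
[[136, 133, 133], [202, 108, 0], [203, 108, 0], [202, 107, 0], [203, 110, 0], [202, 107, 0], [202, 110, 0], [201, 109, 0], [196, 104, 0], [181, 112, 0], [131, 89, 58], [125, 110, 100]]
```

View pics/ov.png

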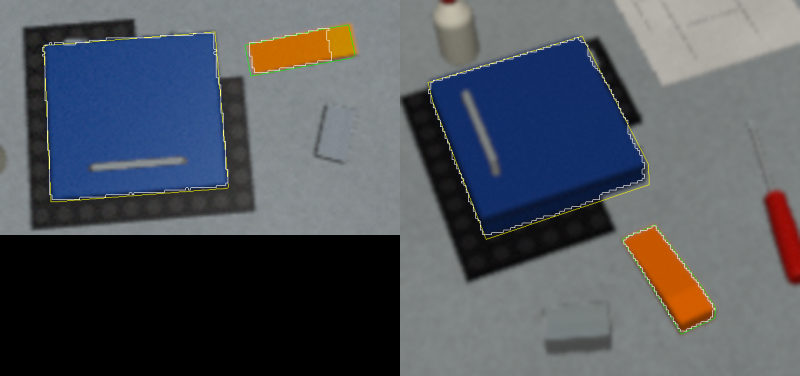

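```bash
sed -i 's/(H<19)/(H<27)/; s/(S>130)\&(r>90)/(S>110)\&(r>90)/; s/for z in(.012,.045)/for z in(.014,.045)/; s/(H>105)&(H<125)&(S>130)/(H>102)\&(H<128)\&(S>105)/' h.py; python3 m.py
```

```text
wedge [ 0.5856 -0.0698  1.8965] 1194.734375
wedge [ 0.5856 -0.0698  1.8965] 31.734375
wedge [ 0.5846 -0.0731  1.7695] 1163.0
case [0.4777 0.1056 0.2276] 617.734375
(array([0.4779126 , 0.10588094, 0.22611935, 0.00943299]), np.float64(602.0))
case [0.4787 0.106  0.2258] 247.578125
case [0.4763 0.1044 0.225 ] 310.375
bar [0.42407512 0.0931482  0.071     ] [341.69803785 389.80382463]
foot [0.56390119 0.04341219 0.011     ] [383.30784606 317.85372416]
block [ 0.49416796 -0.11529225  0.015     ]
sd [ 0.70472048 -0.05450368  0.015     ]
sdtip [0.70027987 0.09292423 0.015     ]
```

```bash
cat > g.py <<'E'
from h import *
from scipy.spatial.transform import Rotation as Ro
CS=(.4777,.1055,.2255)
def incase(P,cs=CS):
    c,s=np.cos(cs[2]),np.sin(cs[2]);d=np.array(P[:2])-cs[:2];return np.array([c*d[0]+s*d[1],-s*d[0]+c*d[1]])
def shift(X,z,rel=None):
    o=ctrl.get_obs();R=Ro.from_rotvec(o['tool_rot']).as_matrix();p=o['tool_pos']
    t=place(np.array([[X[0],X[1],0]]),*CS)[0];t[2]=z
    print('shift mm',((R.T@(t-p))*1e3).round(1),'tool y deg',np.degrees(np.arctan2(R[1,1],R[0,1])).round(2),'z',R[:,2].round(3),'at case',(incase(p)*1e3).round(1),p.round(4),'F',o['contact_force'].round(2),o['t'])
E
python3 - <<'E'
from g import *
w=(.5845,-.068,1.897)
for n,x in dict(tip=.06,com=-.014,heel=-.06).items():print(n,(incase(place(np.array([[x,0,0]]),*w)[0])*1e3).round(1))
print('side',(incase(place(np.array([[-.014,.018,0]]),*w)[0])*1e3).round(1), 'yaw rel deg',np.degrees(w[2]-CS[2]-np.pi/2), 'block',incase(onz('top',(311,246),.015))*1e3,'tcp_to_grasp',ctrl.tcp_to_grasp)
for c in((.0,-.21),(0.01,-.21)):shift(c,.10)
E
python3 -m creep '[[0,0,0,0,0,0,8.5],[0,0,0,0,0,0,8.5],[0,0,0,0,0,0,8.5],[0,0,0,0,0,0,8.5],[0,0,0,0,0,0,8.5],[0,0,0,0,0,0,8.5],[0,0,0,0,0,0,8.5],[0,0,0,0,0,0,4.1],[0,0,0,0,0,0,0]]'
python3 -c "
from g import *
shift((.006,-.21),.10)"
```

```text
tip [  59.3 -133.3]
com [  66.7 -206.9]
heel [  71.3 -252.7]
side [  48.8 -208.7] yaw rel deg 5.769895456117102 block [ -33.31673541 -218.88445756] tcp_to_grasp 0.0187
shift mm [-533.3 -599.4  131.3] tool y deg 76.55 z [-0.  0. -1.] at case [-211.6  563.9] [0.1454 0.6079 0.2313] F [-0.16 -0.25 -0.86] 1.1
shift mm [-542.3 -595.   131.3] tool y deg 76.55 z [-0.  0. -1.] at case [-211.6  563.9] [0.1454 0.6079 0.2313] F [-0.16 -0.25 -0.86] 1.1
t: 2.0
tool_pos: [0.1454, 0.6078, 0.2313]
tool_rot: [1.957, 2.458, -0.0]
contact_force: [0.1, 0.1, -0.3]
opening: -0.0003
shift mm [-774.   217.1  131.3] tool y deg 12.96 z [-0. -0. -1.] at case [-211.6  563.9] [0.1454 0.6078 0.2313] F [ 0.12  0.14 -0.3 ] 2.0
```

```bash
python3 -c "
from g import *
shift((.016,-.178),.15)"
```

```text
shift mm [-742.   227.1   81.3] tool y deg 12.96 z [-0. -0. -1.] at case [-211.6  563.9] [0.1454 0.6078 0.2313] F [ 0.12  0.14 -0.3 ] 2.0
```

```bash
python3 -m creep '[[0,-0.037,0.011,0,0,0,0],[0,-0.037,0.011,0,0,0,0],[0,-0.037,0.011,0,0,0,0],[0,-0.037,0.011,0,0,0,0],[0,-0.037,0.011,0,0,0,0],[0,-0.037,0.011,0,0,0,0],[0,-0.037,0.011,0,0,0,0],[0,-0.037,0.011,0,0,0,0],[0,-0.037,0.011,0,0,0,0],[0,-0.037,0.011,0,0,0,0],[0,-0.037,0.011,0,0,0,0],[0,-0.037,0.011,0,0,0,0],[0,-0.037,0.011,0,0,0,0],[0,-0.037,0.011,0,0,0,0],[0,-0.037,0.011,0,0,0,0],[0,-0.037,0.011,0,0,0,0],[0,-0.037,0.011,0,0,0,0],[0,-0.037,0.011,0,0,0,0],[0,-0.037,0.011,0,0,0,0],[0,-0.037,0.011,0,0,0,0]]'
python3 -c "
from g import *
shift((.016,-.178),.006)"
```

```text
t: 4.0
tool_pos: [0.5262, -0.0657, 0.2315]
tool_rot: [1.955, 2.459, 0.0]
contact_force: [-0.5, 0.1, -0.1]
opening: 0.0002
shift mm [ -0.3   6.9 225.5] tool y deg 13.04 z [ 0. -0. -1.] at case [   9.  -177.7] [ 0.5262 -0.0657  0.2315] F [-0.55  0.11 -0.07] 4.0
```

```bash
python3 -m creep '[[0,0,0.007,0.03,0,0,0],[0,0,0,0.045,0,0,0],[0,0,0,0.045,0,0,0],[0,0,0,0.04,0,0,0],[0,0,0,0.03,0,0,0],[0,0,0,0.02,0,0,0],[0,0,0,0.01,0,0,0],[0,0,0,0.005,0,0,0],[0,0,0,0,0,0,0]]'
python3 - <<'E'
from g import *
shift((.0375,-.178),.006)
a=get_image('top');b=get_image('side');save('a1.png',np.vstack([a[190:300,170:340],b[180:290,150:320]]),s=2.5)
E
```

```text
t: 4.9
tool_pos: [0.5327, -0.0626, 0.0066]
tool_rot: [1.956, 2.458, 0.0]
contact_force: [-0.5, 0.2, 0.2]
opening: 0.0002
shift mm [-1.9 21.4  0.6] tool y deg 12.98 z [ 0. -0. -1.] at case [  16.1 -176.1] [ 0.5327 -0.0626  0.0066] F [-0.46  0.24  0.22] 4.9
```

View pics/a1.png

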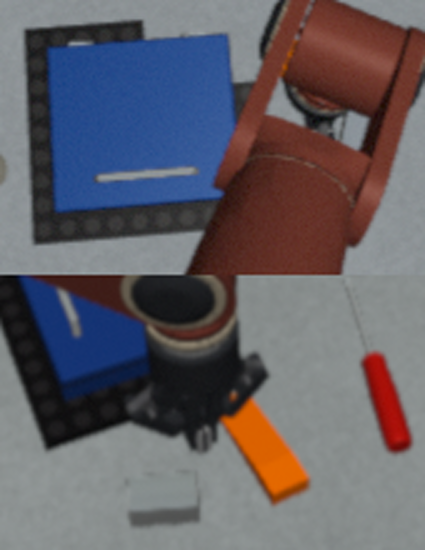

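The arm hides the top view. The side view shows the shut fingers about 15 px clear of the wedge's left flank, and the block is clear too. I'll push sideways in small steps and watch the force.

```bash
for i in 1; do python3 -m creep '[[0,0,0.003,0,0,0,0],[0,0,0.003,0,0,0,0],[0,0,0.003,0,0,0,0],[0,0,0,0,0,0,0]]'; python3 -m creep '[[0,0,0.003,0,0,0,0],[0,0,0.003,0,0,0,0],[0,0,0,0,0,0,0]]';python3 -m creep '[[0,0,0.003,0,0,0,0],[0,0,0.003,0,0,0,0],[0,0,0,0,0,0,0]]'; done; python3 - <<'E'
from g import *
shift((.0375,-.178),.006)
b=get_image('side');np.save('s.npy',b);a=alpha(b,'wedge');print(a.sum(), alpha(np.load('side0.npy'),'wedge').sum())
E
```

```text
t: 5.4
tool_pos: [0.5419, -0.0604, 0.0068]
tool_rot: [1.956, 2.457, 0.001]
contact_force: [0.1, 0.2, -0.4]
opening: -0.0001
t: 5.7
tool_pos: [0.5475, -0.0591, 0.0064]
tool_rot: [1.956, 2.458, 0.0]
contact_force: [-1.0, 0.3, 0.1]
opening: -0.0001
t: 6.0
tool_pos: [0.5533, -0.0578, 0.0064]
tool_rot: [1.956, 2.458, 0.0]
contact_force: [-0.6, 0.9, 1.0]
opening: 0.0004
shift mm [-2.   0.3  0.4] tool y deg 12.96 z [ 0. -0. -1.] at case [  37.2 -176. ] [ 0.5533 -0.0578  0.0064] F [-0.6   0.92  0.97] 6.0
1161.0 1163.0
```

```bash
sed -i "s/    k=1+np.argmax(st\[1:,4\]);/    k=min((i for i in range(1,n) if st[i,4]>150),key=lambda i:np.mean(H[l==i]) if kind=='wedge' else -st[i,4]);/" h.py
python3 - <<'E'
from g import *
b=np.load('s.npy')
for im in(np.load('side0.npy'),b):
    w,f=fit('wedge',{'side':im},[.5833,-.0666,1.86],0);print(w.round(4),f,alpha(im,'wedge').sum(),'tip/heel case',[(incase(place(np.array([[x,0,0]]),*w)[0],(.4764,.1050,.2255))*1e3).round(1).tolist() for x in(.06,-.06)])
save('a2.png',b,(170,190,330,310),4)
E
```

```text
[ 0.5837 -0.0668  1.8982] 37.5625 791.0 tip/heel case [[60.0, -131.8], [72.2, -251.2]]
[ 0.5833 -0.0666  1.76  ] 196.0 196.0 tip/heel case [[68.0, -131.2], [63.6, -251.1]]
```

View pics/a2.png

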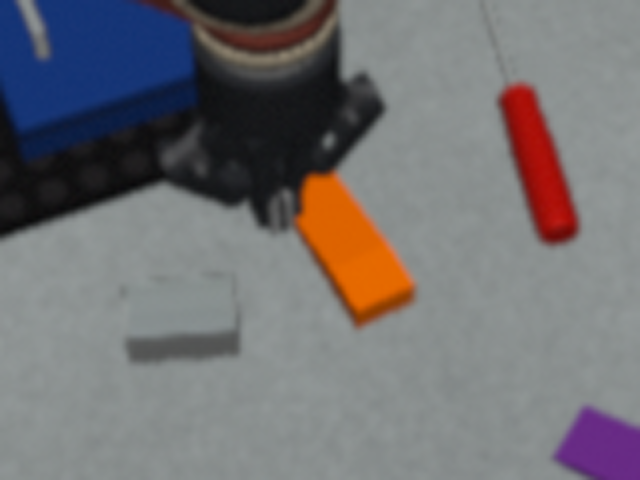

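```bash
python3 -m creep '[[0,0,0.002,0,0,0,0],[0,0,0.002,0,0,0,0],[0,0,0,0,0,0,0]]';python3 -m creep '[[0,0,0.002,0,0,0,0],[0,0,0,0,0,0,0]]'; python3 -m creep '[[0,0,-0.02,0,0,0,0],[0,0,0,-0.03,0,0,0],[0,-0.04,-0.03,-0.05,0,0,0],[0,-0.04,-0.03,-0.04,0,0,0],[0,-0.04,-0.03,-0.03,0,0,0],[0,0,0,0,0,0,0]]'
cat > w.py <<'E'
from g import *
import sys
T=get_image('top');b=get_image('side');np.save('T.npy',T);np.save('S.npy',b)
shift((.07,-.285),.006)
for c,im,cs in(('top',T,(.4787,.106,.226)),('side',b,(.4764,.105,.2255))):
    w,f=fit('wedge',{c:im},[.5843,-.067+float(sys.argv[1]),1.84],0);print(c,w.round(4),f,alpha(im,'wedge').sum(),'tip/heel case',[(incase(place(np.array([[x,0,0]]),*w)[0],cs)*1e3).round(1).tolist() for x in(.06,-.06)])
E
python3 w.py 0
```

```text
t: 6.35
tool_pos: [0.557, -0.0569, 0.0063]
tool_rot: [1.957, 2.458, 0.0]
contact_force: [-0.6, -0.0, 0.1]
opening: -0.0
t: 6.55
tool_pos: [0.559, -0.0564, 0.0064]
tool_rot: [1.957, 2.458, 0.0]
contact_force: [-0.5, -1.1, -0.4]
opening: -0.0002
t: 7.15
tool_pos: [0.4931, -0.1731, 0.134]
tool_rot: [1.957, 2.445, 0.001]
contact_force: [0.0, 0.8, 0.1]
opening: -0.0
shift mm [-14.  117.3 123.8] tool y deg 12.83 z [ 0.002 -0.    -1.   ] at case [ -47.5 -270.7] [ 0.4919 -0.169   0.1295] F [-0.58  0.54 -0.67] 7.25
top [ 0.5843 -0.067   1.74  ] 781.0 781.0 tip/heel case [[67.6, -132.4], [60.7, -252.2]]Traceback (most recent call last):
  File "w.py", line 6, in <module>
    w,f=fit('wedge',{c:im},[.5843,-.067+float(sys.argv[1]),1.84],0);print(c,w.round(4),f,alpha(im,'wedge').sum(),'tip/heel case',[(incase(place(np.array([[x,0,0]]),*w)[0],cs)*1e3).round(1).tolist() for x in(.06,-.06)])
        ~~~^^^^^^^^^^^^^^^^^^^^^^^^^^^^^^^^^^^^^^^^^^^^^^^^^^^^^^^^
  File "h.py", line 44, in fit
    r=minimize(cost,q,method='Nelder-Mead',options=dict(initial_simplex=sx,xatol=1e-5,fatol=.02,maxiter=400))
    res = _minimize_neldermead(fun, x0, args, callback, bounds=bounds,
                               **options)
    fsim[k] = func(sim[k])
              ~~~~^^^^^^^^
    fx = function(np.copy(x), *(wrapper_args + args))
  File "h.py", line 38, in cost
    e+=np.abs(m-a[y0:y1,x0:x1]).sum()
              ~^~~~~~~~~~~~~~~
ValueError: operands could not be broadcast together with shapes (76,92) (76,0)
```

```bash
python3 - <<'E'
s=open('h.py').read()
s=s.replace("def alpha(im,kind):","ROI=None\ndef alpha(im,kind):").replace("    m=m.astype(np.uint8);n,l","    if ROI is not None and kind=='wedge':\n        z=np.zeros(m.shape,bool);z[ROI[1]-40:ROI[1]+40,ROI[0]-40:ROI[0]+40]=1;m=m&z\n    m=m.astype(np.uint8);n,l")
open('h.py','w').write(s)
s=open('w.py').read()
s=s.replace("    w,f=fit","    h.ROI=proj(c,[.5843,-.067+float(sys.argv[1]),0]).astype(int)\n    w,f=fit").replace("import sys","import sys,h")
s=s.replace("T=get","if len(sys.argv)>2:T,b=np.load('T.npy'),np.load('S.npy')\nelse:T=get")
open('w.py','w').write(s)
E
python3 w.py 0 x; python3 -c "
from h import *
save('a3.png',np.hstack([np.load('T.npy')[150:300,220:380],np.load('S.npy')[190:340,170:330]]),s=2.4)"
```

```text
shift mm [-14.  117.3 123.8] tool y deg 12.83 z [ 0.002 -0.    -1.   ] at case [ -47.5 -270.7] [ 0.4919 -0.169   0.1295] F [-0.58  0.54 -0.67] 7.25
top [ 0.5895 -0.0699  1.839 ] 30.609375 614.0 tip/heel case [[66.0, -136.3], [71.1, -256.2]]
side [ 0.5878 -0.0674  1.8322] 68.53125 748.0 tip/heel case [[67.9, -133.0], [72.2, -252.9]]
```

View pics/a3.png

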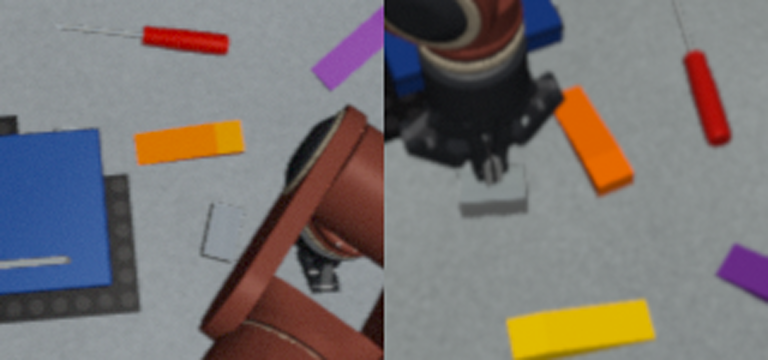

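The wedge is now within 2° of the case's y axis, with its tip 2 to 4 mm and its heel 1 to 2 mm from the foot's x = 70 line. The block and screwdriver haven't moved. Next is the heel.

```bash
python3 -m creep '[[0.15,-0.014,0.03,0,0,0,0],[0.15,0,0.03,0,0,0,0],[0.15,0,0.03,0,0,0,0],[0.15,0,0.0275,0.03,0,0,0],[0.15,0,0,0.04,0,0,0],[0.15,0,0,0.03,0,0,0],[0.15,0,0,0.015,0,0,0],[0.15,0,0,0.010,0,0,0],[0.15,0,0,0,0,0,0]]'
python3 -c "
from g import *
shift((.0705,-.285),.005)"
```

```text
t: 8.15
tool_pos: [0.6092, -0.1547, 0.0029]
tool_rot: [-1.955, -2.458, 0.0]
contact_force: [0.1, -0.5, 0.6]
opening: 0.0132
shift mm [-2.   0.5 -2.1] tool y deg 12.99 z [-0.001  0.001 -1.   ] at case [  70. -283.] [ 0.6092 -0.1547  0.0029] F [ 0.05 -0.46  0.55] 8.15
```

```bash
python3 -m creep '[[0.15,0.005,0,-0.001,0,0,0],[0.15,0.005,0,-0.001,0,0,0],[0.15,0.003,0,0,0,0,0],[0.15,0.003,0,0,0,0,0],[0.15,0.004,0,0,0,0,0],[0.15,0.005,0,0,0,0,0],[0.15,0.005,0,0,0,0,0],[0.15,0.005,0,0,0,0,0],[0.15,0.005,0,0,0,0,0],[0.15,0.005,0,0,0,0,0],[0.15,0.005,0,0,0,0,0],[0.15,0.005,0,0,0,0,0]]'
python3 w.py .035;python3 -c "
from h import *
save('a4.png',np.hstack([np.load('T.npy')[150:300,200:360],np.load('S.npy')[170:320,170:330]]),s=2.4)"
```

```text
t: 9.35
tool_pos: [0.5969, -0.1014, 0.0056]
tool_rot: [1.957, 2.458, -0.0]
contact_force: [0.9, -0.6, 0.9]
opening: 0.0129
shift mm [-57.2   0.2  -0.7] tool y deg 12.98 z [-0.001  0.001 -1.   ] at case [  69.8 -227.8] [ 0.5966 -0.101   0.0054] F [-0.2  -0.45 -0.35] 9.45
top [ 0.5827 -0.0324  1.8112] 1051.171875 1496.0 tip/heel case [[69.5, -98.1], [71.2, -218.1]]Traceback (most recent call last):
  File "w.py", line 8, in <module>
    w,f=fit('wedge',{c:im},[.5843,-.067+float(sys.argv[1]),1.84],0);print(c,w.round(4),f,alpha(im,'wedge').sum(),'tip/heel case',[(incase(place(np.array([[x,0,0]]),*w)[0],cs)*1e3).round(1).tolist() for x in(.06,-.06)])
        ~~~^^^^^^^^^^^^^^^^^^^^^^^^^^^^^^^^^^^^^^^^^^^^^^^^^^^^^^^^
  File "h.py", line 31, in fit
    A={c:alpha(i,kind) for c,i in ims.items()};P=W if kind=='wedge' else C
         ~~~~~^^^^^^^^
  File "h.py", line 25, in alpha
    k=min((i for i in range(1,n) if st[i,4]>150),key=lambda i:np.mean(H[l==i]) if kind=='wedge' else -st[i,4]);return (l==k).astype(float)
ValueError: min() iterable argument is empty
```

View pics/a4.png

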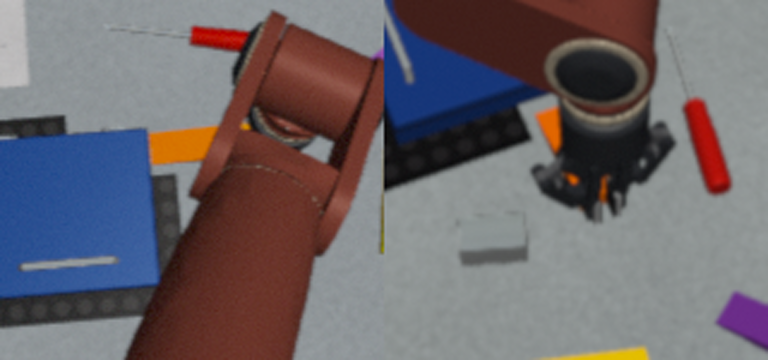

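Top view: the wedge runs parallel to the case, with its thin end just at the case's edge. The gripper is clear of the block and screwdriver. I'll push on to just short of contact, then creep.

```bash
cat > f.py <<'E'
from g import *
o=ctrl.get_obs();F=o['contact_force'];c=incase(F[:2],(0,0,CS[2]));print('t',round(o['t'],2),'case xy',(incase(o['tool_pos'])*1e3).round(1),'z',round(o['tool_pos'][2]*1e3,1),'F case',c.round(2),F[2].round(2))
E
python3 -m creep '[[0.15,0.005,0,0,0,0,0],[0.15,0.005,0,0,0,0,0],[0.15,0.005,0,0,0,0,0],[0.15,0.005,0,0,0,0,0],[0.15,0.005,0,0,0,0,0],[0.15,0.005,0,0,0,0,0],[0.15,0.005,0,0,0,0,0],[0.15,0.003,0,0,0,0,0]]' >/dev/null; python3 f.py
python3 -m creep '[[0.15,0.002,0,0,0,0,0],[0.15,0.001,0,0,0,0,0]]' >/dev/null; python3 f.py
python3 -m creep '[[0.15,0.002,0,0,0,0,0],[0.15,0.001,0,0,0,0,0]]' >/dev/null; python3 f.py
```

```text
t 10.25 case xy [  69.9 -190.2] z 5.6 F case [-0.29 -1.06] -0.17
t 10.45 case xy [  70.  -187.6] z 5.6 F case [ 0.52 -0.55] 0.12
t 10.65 case xy [  69.9 -184.7] z 5.6 F case [-0.01 -0.11] -1.04
```

```bash

python3 -m creep '[[0.15,0.002,0,0,0,0,0],[0.15,0.001,0,0,0,0,0]]' >/dev/null; python3 f.py
python3 -m creep '[[0.15,0.002,0,0,0,0,0],[0.15,0.001,0,0,0,0,0]]' >/dev/null; python3 f.py
```

```text
t 10.85 case xy [  70.  -181.7] z 5.7 F case [-0.21 -1.59] 1.05
t 11.05 case xy [  69.9 -178.7] z 5.6 F case [-0.63 -0.51] -0.09
```

```bash

python3 -m creep '[[0.15,0.001,0,0,0,0,0],[0.15,0.001,0,0,0,0,0]]' >/dev/null; python3 f.py
python3 -m creep '[[0.15,0.001,0,0,0,0,0],[0.15,0.001,0,0,0,0,0]]' >/dev/null; python3 f.py
```

```text
t 11.25 case xy [  70.  -176.7] z 5.7 F case [0.44 0.06] 0.69
t 11.45 case xy [  70.  -174.7] z 5.7 F case [ 0.54 -0.25] 1.13
```

```bash

python3 -m creep '[[0.15,0.001,0,0,0,0,0],[0.15,0.001,0,0,0,0,0]]' >/dev/null; python3 f.py
python3 -m creep '[[0.15,0.001,0,0,0,0,0],[0.15,0.001,0,0,0,0,0]]' >/dev/null; python3 f.py
python3 -m creep '[[0.15,0.001,0,0,0,0,0],[0.15,0.001,0,0,0,0,0]]' >/dev/null; python3 f.py
```

```text
t 11.65 case xy [  70.  -172.9] z 5.7 F case [-0.53 -0.5 ] -0.05
t 11.85 case xy [  70.  -171.3] z 5.7 F case [ 0.38 -4.08] -0.49
t 12.05 case xy [  70.  -169.7] z 5.7 F case [-0.93 -6.7 ] -1.98
```

Contact was at TCP y of about −172.5, and the push climbed to 6.7 N by −169.7, so the tip is about 41 mm past the foot. I'll back off, look, then press.

```bash
python3 -m creep '[[0.15,-0.010,0,0,0,0,0],[0.15,-0.02,0,0,0,0,0],[0,-0.02,0,-0.03,0,0,0],[0,-0.04,0,-0.05,0,0,0],[0,-0.04,0,-0.05,0,0,0],[0,-0.04,0,-0.02,0,0,0],[0,0,0,0,0,0,0]]'; cat > c.py <<'E'
from g import *
import sys
a,b=get_image('top'),get_image('side')
for c,i in(('top',a),('side',b)):
    r=[]
    for im in(np.load(c+'0.npy'),i):
        p,f=fit('case',{c:im},[.4777,.1055,.2255],.010);r.append(p);print(c,p.round(4),f.round(0))
save(sys.argv[1],np.hstack([a[160:310,180:340],b[140:290,140:300]]),s=2.4)
shift((.068,-.078),.075)
E
python3 c.py a5.png
```

```text
t: 12.75
tool_pos: [0.6209, -0.197, 0.1393]
tool_rot: [1.956, 2.446, 0.004]
contact_force: [0.1, 0.4, 0.2]
opening: -0.0001
top [0.4787 0.106  0.2275] 246.0
top [0.4788 0.1061 0.2275] 254.0
side [0.4764 0.1053 0.225 ] 308.0
side [0.4757 0.1056 0.2272] 1839.0
shift mm [243.8  -2.3  59.3] tool y deg 12.85 z [ 0.001  0.001 -1.   ] at case [  70.  -321.9] [ 0.6179 -0.1926  0.1341] F [ 0.25 -0.18 -0.24] 12.85
```

View pics/a5.png

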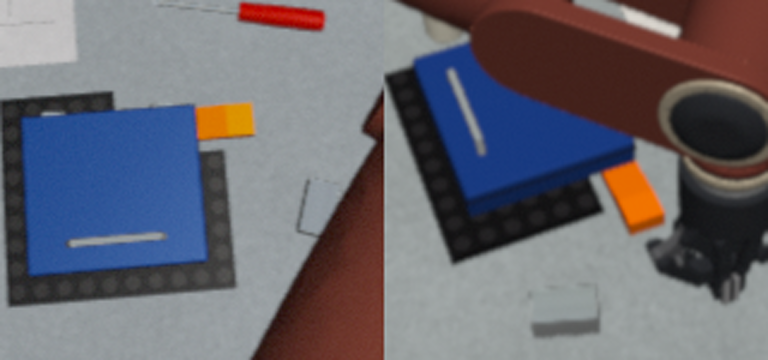

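The top view shows the case unmoved (0.1 mm) and the wedge straight under the foot corner. Now to the test spot.

```bash
python3 -m creep '[[0,0.03,-0.002,0,0,0,0],[0,0.03,0,0,0,0,0],[0,0.03,0,0,0,0,0],[0,0.03,0,0,0,0,0],[0,0.03,0,0,0,0,0],[0,0.03,0,0,0,0,0],[0,0.03,0,0,0,0,0],[0,0.024,0,0,0,0,0],[0,0.010,0,0.02,0,0,0],[0,0,0,0.02,0,0,0],[0,0,0,0.015,0,0,0],[0,0,0,0,0,0,0]]' >/dev/null; python3 f.py
python3 -m creep '[[0,0,0,0.005,0,0,0],[0,0,0,0.004,0,0,0],[0,0,0,0.003,0,0,0],[0,0,0,0,0,0,0]]' >/dev/null; python3 f.py
```

```text
t 14.05 case xy [ 64.7 -75.6] z 74.5 F case [-0.51 -0.1 ] -0.24
t 14.45 case xy [ 67.9 -77.4] z 66.7 F case [ 0.57 -1.22] -0.11
```

```bash
python3 -m creep '[[0,0,0,0.002,0,0,0],[0,0,0,0.002,0,0,0],[0,0,0,0.002,0,0,0],[0,0,0,0,0,0,0]]' >/dev/null; python3 f.py
python3 -m creep '[[0,0,0,0.001,0,0,0],[0,0,0,0.001,0,0,0]]' >/dev/null; python3 f.py
python3 -m creep '[[0,0,0,0.001,0,0,0],[0,0,0,0.001,0,0,0]]' >/dev/null; python3 f.py
```

```text
t 14.85 case xy [ 67.6 -77.2] z 60.3 F case [ 0.09 -0.4 ] -0.14
t 15.05 case xy [ 67.9 -77.2] z 58.7 F case [ 0.36 -0.37] -0.51
t 15.25 case xy [ 67.9 -77.2] z 56.6 F case [0.38 0.7 ] 0.63
```

```bash
python3 -m creep '[[0,0,0,0.0005,0,0,0],[0,0,0,0.0005,0,0,0]]' >/dev/null; python3 f.py
python3 -m creep '[[0,0,0,0.0005,0,0,0],[0,0,0,0.0005,0,0,0]]' >/dev/null; python3 f.py
```

```text
t 15.45 case xy [ 67.9 -77.2] z 55.6 F case [-0.09 -0.14] -0.45
t 15.65 case xy [ 67.9 -77.3] z 54.9 F case [-1.53  0.77] 3.51
```

```bash
python3 -m creep '[[0,0,0,0.0005,0,0,0],[0,0,0,0.0,0,0,0]]' >/dev/null; python3 f.py
```

```text
t 15.85 case xy [ 68.  -77.3] z 54.9 F case [-3.33  1.16] 3.91
```

```bash
python3 -m creep '[[0,0,-0.0003,0.0004,0,0,0],[0,0,0,0.0,0,0,0]]' >/dev/null; python3 f.py
```

```text
t 16.05 case xy [ 68.  -77.3] z 54.8 F case [-1.95  0.69] 6.55
```

```bash
python3 -m creep '[[0,0,0,0.0,0,0,0]]' >/dev/null; python3 f.py
```

```text
t 16.15 case xy [ 68.  -77.3] z 54.9 F case [-2.22  0.86] 7.08
```

```bash
python3 -m creep '[[0,0,-0.0002,0.0003,0,0,0],[0,0,0,0.0,0,0,0],[0,0,0,0.0,0,0,0]]' >/dev/null; python3 f.py;python3 -m creep '[[0,0,0,0,0,0,0],[0,0,0,0.0,0,0,0],[0,0,0,0.0,0,0,0],[0,0,0,0.0,0,0,0]]' >/dev/null; python3 f.py;
```

```text
t 16.45 case xy [ 68.  -77.3] z 54.8 F case [-1.97  1.04] 6.48
t 16.85 case xy [ 68.  -77.3] z 54.8 F case [-2.57  1.65] 6.74
```

```bash
python3 -m creep '[[0,0,-0.0002,0.0003,0,0,0],[0,0,0,0.0,0,0,0],[0,0,0,0.0,0,0,0]]' >/dev/null; python3 f.py;python3 -m creep '[[0,0,0,0.0002,0,0,0],[0,0,0,0.0,0,0,0],[0,0,0,0.0,0,0,0]]' >/dev/null; python3 f.py;python3 -m creep '[[0,0,0,0,0,0,0],[0,0,0,0.0,0,0,0],[0,0,0,0.0,0,0,0]]' >/dev/null; python3 f.py
```

```text
t 17.15 case xy [ 68.  -77.3] z 54.8 F case [-2.87  1.45] 7.98
t 17.45 case xy [ 68.  -77.3] z 54.8 F case [-2.38  1.11] 9.42
t 17.75 case xy [ 68.  -77.3] z 54.8 F case [-3.83  1.49] 9.62
```

```bash
python3 -m creep '[[0,0,0,-0.0002,0,0,0],[0,0,0,0.0,0,0,0],[0,0,0,0.0,0,0,0],[0,0,0,0.0,0,0,0]]' >/dev/null; python3 f.py;python3 -m creep '[[0,0,0,0,0,0,0],[0,0,0,0.0,0,0,0],[0,0,0,0.0,0,0,0],[0,0,0,0.0,0,0,0]]' >/dev/null; python3 f.py;python3 -m creep '[[0,0,0,0,0,0,0],[0,0,0,0.0,0,0,0],[0,0,0,0.0,0,0,0],[0,0,0,0.0,0,0,0]]' >/dev/null; python3 f.py
python3 -m creep '[[0,0,0,-0.002,0,0,0],[0,0,0,-0.01,0,0,0],[0,0,0,-0.03,0,0,0],[0,0,0,-0.05,0,0,0],[0,-0.03,0,-0.03,0,0,0],[0,-0.04,0,0,0,0,0],[0,-0.05,0,0,0,0,0],[0,-0.05,0,0,0,0,0],[0,-0.05,0,0,0,0,0],[0,-0.03,0,0,0,0,0],[0,0,0,0,0,0,0],[0,0,0,0,0,0,0]]'; python3 c.py a6.png; python3 w.py .09
```

```text
t 18.15 case xy [ 68.  -77.3] z 54.8 F case [-3.2   1.09] 8.18
t 18.55 case xy [ 68.  -77.3] z 54.8 F case [-3.11  2.2 ] 7.85
t 18.95 case xy [ 68.  -77.3] z 54.8 F case [-3.06  1.73] 9.24
t: 20.15
tool_pos: [0.6162, -0.1987, 0.1751]
tool_rot: [-1.958, -2.456, -0.0]
contact_force: [-0.0, 1.4, -0.9]
opening: 0.0001
top [0.4787 0.106  0.2275] 246.0
top [0.4786 0.1061 0.2274] 254.0
side [0.4764 0.1053 0.225 ] 308.0
side [0.4755 0.1055 0.2331] 1135.0
shift mm [248.1   1.  100.3] tool y deg 13.0 z [-0.     0.001 -1.   ] at case [  67.3 -326.1] [ 0.6162 -0.1973  0.1751] F [-0.07 -0.5   0.41] 20.25
shift mm [ 40.8   2.6 169.3] tool y deg 13.04 z [-0.  0. -1.] at case [  67.5 -325.8] [ 0.6163 -0.197   0.1753] F [ 0.3  -0.03 -0.88] 20.35
top [0.5703 0.0251 1.7839] 129.578125 324.0 tip/heel case [[71.9, -39.4], [70.3, -159.4]]
side [0.5674 0.0325 1.7781] 232.390625 431.0 tip/heel case [[73.6, -31.0], [71.4, -151.0]]
```

View pics/a6.png

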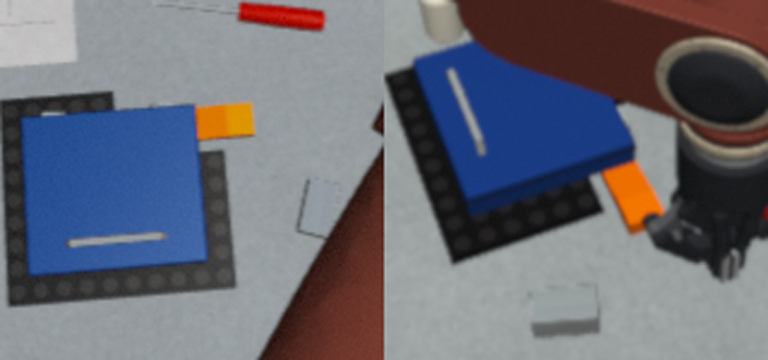

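```bash
python3 -c "
from h import *
print(finish_job())"
```

```text
the job is handed in; nothing more can be done
None
```

The orange wedge is snug under the hanging foot, the press test passed, and I handed the job in at about 20 s of the 45 s allowed.

- **Wedge:** I nudged it sideways to line it up with the foot, then pushed it in by the heel without gripping anything. The push stayed near 1 N, then rose to 6.7 N over the last 3 mm, and I stopped there. The thin end is about 41 mm past the foot's lowest point, within 1–2 mm of the foot's middle line and about 1° off the case's axis.
- **Press test:** I pressed on top above the foot at about 8–9 N (readings 7.9 to 9.6 N) for well over a second. It gave about 0.2 mm, so it needed no further push. A sideways force of about 3 N came with the press.
- **Case:** in the top view its fitted position before and after differed by 0.1 mm. The top was about 55 mm above the bench at the press spot, which agrees with the wedge depth to within about 0.5 mm.
- **Bystanders:** the steel block and screwdriver were in their original places in the last picture. I only glimpsed the oil bottle there, but the arm worked nowhere near it.

**Checks that disagreed:** the last side-camera fits were poor because the arm hid part of the view. They put the wedge about 8 mm further in than the top camera did. I relied on the top view, the finger position and the forces.

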